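Tuck the gold flashing under the shingle of a craft-room model roof

ROBOT

A 6-joint arm with a two-finger parallel gripper is mounted at the origin on the work surface. World frame = base frame: x ahead of the robot, y to its left, z up, the work surface at z = 0. Lengths are in m, angles in rad, forces in N, time in s.
With the tool pointing down it reaches from about 0.275 to 0.85 m from the base axis. Payload 5.2 kg.
Tool frame: the origin (TCP) lies between the finger pads; the fingertips stand 14 mm ahead of it and the grasp point (between the pads) lies 5 mm behind it; z points along the fingers, y is the line along which they close (so a half turn about z gives the same grasp; the last joint's range is limited). The gripper opens to 85 mm and grips with 20 to 120 N. Pads are 22 mm wide; open, the fingers measure 114 mm over their backs; the gripper's body (76 mm by 85 mm) begins 54 mm behind the grasp point. The pads swing forward as they close: fully open they stand 13 mm farther back than shut.
Start: joints at [1.016, 0.259, 1.535, -0, 1.348, -0.203], TCP at [0.19, 0.516, 0.221] pointing down, gripper open.
Joint ranges: [-3.14, 3.14], [-0.91, 2.08], [0.19, 2.58], [-1.22, 4.36], [0.22, 2.71], [-3.12, 3.12]. Speed limits (rad/s): [2.57, 2.57, 3.14, 3.14, 3.14, 3.14].

INTERFACE

Orientations are given as a unit quaternion [w, x, y, z].
In Python, from bench import bot, imaging, job gives the robot as it stands. The module is installed in compiled form; this text tells all that it offers.
- The arm moves only by the tool send_rows, never from a script. Its argument "rows" is a list of rows, each a list of 5 numbers: the finger opening in mm, from 0 to 85.4, then the shift along the tool's x, y, z in units of 40 mm (1.0 is 40 mm), then the turn about the tool's z in rad. A call has 1 to 5 rows; each row shifts and turns the commanded pose from where the row before left it, along the tool's axes as they then stand; what a row does not reach is not made up. A row lasts 1/8 s, in which the tool goes at most 62.5 mm and 10.7 degrees, less where a joint would pass 70% of its speed; a pose out of reach is approached as far as the arm can. A call is refused whole if a number of a shift passes 1 or a number of a turn 0.188, either way. A call with a gripper value outside its range is refused whole. The fingers move at their own pace and stop on an object; the grip force is fixed at half the most. Time passes only in rows, so rows that do not move let the fingers close. It gives the time, the measured TCP pose, the force, the opening and the grip force at its end, in the units of the state.
- bot.state(): the state, without advancing time (a new reading comes with each control period).
- imaging.camera(name): name is "scene" or "top" or "wrist"; returns (picture, depth): 420x560x3 uint8, red, green, blue; 420x560 float32, m along the optical axis (not along the pixel's ray), 0 where there is no reading.
- imaging.camera_model(name): a dict with "intrinsics" (3x3 intrinsics, pixels), "cam_to_world" (4x4, takes a point from camera to world coordinates). Camera axes: x right, y down, z forward; pixel columns grow to the right and rows downward; lengths in m; the calibration is good to about 2 mm. A picture is of the moment at which its call begins: read the wrist's pose just before it. camera_model takes no time and is no camera call; for the wrist camera it gives the pose at the moment of the call.
- job.hand_in(): hands the job in; it is judged then, once.
The state is a dict: "t": time; "qpos": joint angles; "joint_vel": joint speeds; "effort": joint torques, N m; "tool_pos": TCP position; "tool_rot": TCP orientation; "force": force on the tool from outside, world axes, zero at the start; "ft_torque": the same for the moment, N m; "gripper_width": opening from 0.0 (shut) to 1.0 (fully open); "gripper_force": force on a finger pad.
Only numpy, scipy, OpenCV 4.12 (cv2) and the standard library are available. Lean on these libraries where they do the work, as an engineer would, in place of code of your own. Each camera call takes 0.05 s, during which the arm holds its last target. There are 200 camera calls.

TASK

Push or otherwise bring the gold flashing strip across the model roof's dark wooden deck until its thin edge is tucked squarely under the green lapped shingle, right in to the stop (the upright flange stays outside) and with no part of that edge sticking out past the shingle's ends, without lifting the shingle. Then press the strip firmly down flat on the deck with the fingers and finish like that, still pressing it. Leave the paint bottle, paint pot, star and brush alone.

Things in the scene. Friction and masses are not known exactly. Their poses are not given: they have to be found in the camera images.
- deck: Fixed dark wooden roof deck lying flat, 300 (x) x 360 (y) x 12 mm, smooth before the lip. Origin: centre of its underside. Its x axis points up the roof, from the bare half near the robot (-x) to the green shingles (+x); y runs left along the lip. The lapped shingle spans y -120 to +120 mm, its lip is at x = +30 mm; the slot under it is 8 mm high, 26 mm deep: stop at x = +56 mm.
- lip (a point): Middle of the lower front edge of the green lapped shingle (80 x 240 x 5 mm, 60 g), 8 mm above the deck's top, at deck x = +30, y = 0 mm when the shingle is down. It rises if the shingle is lifted.
- shingle (a joint): Hinge of the lapped shingle along its far edge, 80 mm up-roof of the lip: 0 = lying down (it rests on its own stop and never presses on the strip), grows as the lip rises (rad; 0.06 = about 5 mm at the lip). Nothing but its weight keeps it down.
- strip: Loose gold metal flashing lying on the deck: a flat 66 (x) x 150 (y) x 5 mm, about 200 g in all. All along its -x edge stands an upright flange, 8 mm thick, 24 mm high over all (strip x -33 to -25 mm), to push against or grip; the +x edge is the thin one to tuck in. Origin: centre of its underside. It starts with the thin edge towards the shingle, give or take 25 degrees.
- edge_left (a point): +y end of the strip's thin edge (strip frame 33, 75, 2.5 mm).
- edge_right (a point): -y end of the strip's thin edge (strip frame 33, -75, 2.5 mm).
- paint_bottle: Bystander: yellow paint bottle with black cap, 66 mm across, about 180 mm tall, standing on the table left of the deck; origin at its base.
- paint_pot: Bystander: black paint pot, 74 mm across, 65 mm tall, standing on the table left of the deck; origin at its base.
- star: Bystander: gold star, 130 mm across, 8 mm thick, lying on the table right of the deck; origin at its underside's centre.
- brush: Bystander: paint brush about 200 mm long lying on the table right of the deck.
Mind the look-alikes: they are no part of the job. There is more than one size of the strip; the one meant has the size given above.

How it is judged:
By the outcome, as a careful person would: the job done as asked, in the order asked, and still so for the second after the job is handed in, while the arm keeps its last pose, push and grip.
It also fails if it takes over 38 s, if anything falls off the work surface, if the arm or the gripper's body presses on something with over 40 N, if the wrist force passes 120 N, or if a joint passes its speed limit or range.

## Working session

There is one attempt and no reset: what is moved stays moved. The work goes in short steps, Python scripts to look and compute and a tool call to move; the robot and the scene stay as the last step left them, time stands still between calls to the robot, and variables do not carry over. Pictures are saved under pics/ and viewed, at most 10 in all, crops included, and the job is handed in when it is done.

Besides the shell and the picture viewer there is one more tool, called after "Call:" in YAML: its name, and indented under it one key for each argument. send_rows: Moves the arm, as the interface text tells. Its arguments: {"type":"object","properties":{"rows":{"type":"array"}},"required":["rows"]}

```bash
mkdir -p pics; python3 - <<'E'
from bench import bot, imaging, job
import cv2,numpy as np
s=bot.state(); print({k:np.round(v,3) for k,v in s.items()})
for n in ("top","scene"):
    p,d=imaging.camera(n); m=imaging.camera_model(n)
    cv2.imwrite(f"pics/{n}0.png",p[:,:,::-1]); np.savez(f"{n}0.npz",p=p,d=d,K=m["intrinsics"],T=m["cam_to_world"])
    print(n,np.round(m["intrinsics"],1).tolist(),np.round(m["cam_to_world"],3).tolist())
E
```

```text
{'t': np.float64(0.0), 'qpos': array([ 1.016,  0.259,  1.536, -0.   ,  1.348, -0.203]), 'joint_vel': array([ 0.   , -0.001, -0.001, -0.001,  0.   , -0.001]), 'effort': array([ 0.0000e+00, -4.4602e+01, -2.9057e+01, -0.0000e+00,  1.2000e-02,
        0.0000e+00]), 'tool_pos': array([0.189, 0.516, 0.22 ]), 'tool_rot': array([-0.   ,  0.175,  0.985, -0.001]), 'force': array([-0.597,  0.898,  0.925]), 'ft_torque': array([-0.007,  0.008,  0.037]), 'gripper_force': np.float64(0.0), 'gripper_width': np.float64(1.0)}
top [[461.3, 0.0, 290.8], [0.0, 461.3, 202.0], [0.0, 0.0, 1.0]] [[0.017, -0.977, 0.21, 0.242], [-1.0, -0.016, 0.008, 0.01], [-0.004, -0.211, -0.978, 1.202], [0.0, 0.0, 0.0, 1.0]]
scene [[405.6, 0.0, 279.4], [0.0, 405.6, 208.6], [0.0, 0.0, 1.0]] [[0.734, 0.484, -0.476, 1.032], [0.679, -0.54, 0.498, -0.55], [-0.016, -0.688, -0.725, 0.85], [0.0, 0.0, 0.0, 1.0]]
```

View pics/top0.png

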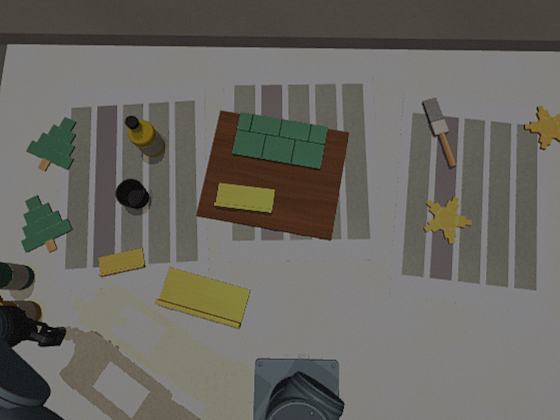

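View pics/scene0.png

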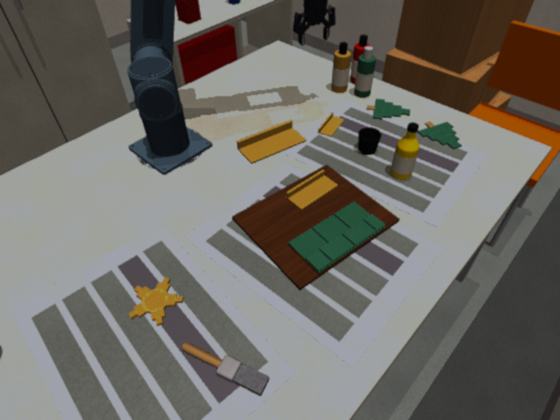

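The top picture shows three gold strips. The one on the deck is near (245,198), with its flange on the near side. A larger one lies on the table at (205,297) and a smaller one at (122,262). There are also gold stars at (446,220) and (546,127). The shingle is at (280,140). The scene picture agrees, with the deck strip at (312,190). By the description I want the strip on the deck, about 58 px long, which is roughly 150 mm. I'll measure it and check a crop.

```bash
cat > h.py <<'E'
import cv2,numpy as np
def ray(K,T,uv,z):
    uv=np.atleast_2d(uv).astype(float)
    d=(np.c_[uv,np.ones(len(uv))]@np.linalg.inv(K).T)@T[:3,:3].T
    o=T[:3,3]; return o+d*((z-o[2])/d[:,2])[:,None]
def cloud(K,T,d):
    v,u=np.indices(d.shape); P=np.stack([(u-K[0,2])/K[0,0]*d,(v-K[1,2])/K[1,1]*d,d],-1)
    return P@T[:3,:3].T+T[:3,3]
def big(m,near=None):
    m=cv2.morphologyEx(m.astype(np.uint8)*255,cv2.MORPH_OPEN,np.ones((3,3)))
    cs,_=cv2.findContours(m,cv2.RETR_EXTERNAL,cv2.CHAIN_APPROX_NONE)
    if near is not None: cs=[c for c in cs if cv2.pointPolygonTest(c,near,False)>=0]
    return max(cs,key=cv2.contourArea)
def masks(p):
    h=cv2.cvtColor(p,cv2.COLOR_RGB2HSV); H,S,V=[h[...,i].astype(int) for i in range(3)]
    return dict(gold=(H>18)&(H<34)&(S>110)&(V>70),green=(H>60)&(H<95)&(S>70)&(V>40),wood=((H<14)|(H>172))&(S>90)&(V<140))
E
python3 - <<'E'
from h import *
f=np.load("top0.npz");p,d,K,T=f["p"],f["d"],f["K"],f["T"]
C=cloud(K,T,d); M=masks(p)
for n,uv in dict(table=(380,300),deck=(300,215),deck2=(215,150),strip=(245,196),flange=(243,209),shing=(280,140),bigs=(205,290),small=(122,262)).items(): print(n,p[uv[1],uv[0]],np.round(C[uv[1],uv[0]],4))
poly=big(M["wood"]|M["green"]|M["gold"],(300,215)); r=cv2.minAreaRect(poly)
print("deck",r,cv2.approxPolyDP(poly,8,True)[:,0].tolist())
for n,z,uv in (("gold",.017,(245,196)),("green",.025,(280,145)),("gold",0.005,(205,290)),("gold",.005,(122,262))):
    c=big(M[n],uv); W=ray(K,T,c[:,0],z)[:,:2]; r=cv2.minAreaRect((W*1000).astype(np.float32)); print(n,uv,np.round(cv2.boxPoints(r),1).tolist(),r)
W=ray(K,T,poly[:,0],.012)[:,:2]; r=cv2.minAreaRect((W*1000).astype(np.float32)); print("deck w",np.round(cv2.boxPoints(r),1).tolist(),r)
x=p[90:260,180:370]; cv2.imwrite("pics/crop.png",cv2.resize(x[:,:,::-1],None,fx=4,fy=3.5,interpolation=cv2.INTER_CUBIC).clip(0,127)*2)
E
```

```text
table [131 130 127] [ 0.2489 -0.2115  0.0017]
deck [76 45 31] [ 0.4621 -0.0051  0.0185]
deck2 [70 43 30] [0.6385 0.2272 0.0116]
strip [131 126  59] [0.5108 0.1405 0.0175]
flange [80 64 34] [0.4734 0.143  0.03  ]
shing [55 88 68] [0.6644 0.0514 0.0265]
bigs [131 123  58] [0.2661 0.2339 0.0083]
small [129 111  52] [0.3338 0.4547 0.0012]
deck ((273.19598388671875, 173.1719970703125), (136.04237365722656, 110.28286743164062), 10.30484676361084) [[221, 111], [197, 215], [330, 239], [347, 133], [286, 120], [280, 130], [280, 119]]
gold (245, 196) [[467.6000061035156, 68.5999984741211], [531.5999755859375, 61.599998474121094], [548.2999877929688, 212.6999969482422], [484.29998779296875, 219.8000030517578]] ((507.9350891113281, 140.69134521484375), (152.0860595703125, 64.4277572631836), 83.6993637084961)
green (280, 145) [[586.9000244140625, -55.599998474121094], [704.7000122070312, -75.0], [743.5, 161.10000610351562], [625.7000122070312, 180.5]] ((665.19970703125, 52.75780487060547), (239.27622985839844, 119.32170867919922), 80.65907287597656)
gold (205, 290) [[174.39999389648438, 143.89999389648438], [268.20001220703125, 119.5999984741211], [324.20001220703125, 335.6000061035156], [230.39999389648438, 359.8999938964844]] ((249.3057403564453, 239.76449584960938), (223.17037963867188, 96.87808990478516), 75.47469329833984)
gold (122, 262) [[297.29998779296875, 505.1000061035156], [323.79998779296875, 393.20001220703125], [371.8999938964844, 404.6000061035156], [345.3999938964844, 516.5]] ((334.56793212890625, 454.86297607421875), (49.42448425292969, 114.9865493774414), 13.309122085571289)
deck w [[399.70001220703125, -85.0999984741211], [699.7999877929688, -135.0], [758.4000244140625, 217.60000610351562], [458.29998779296875, 267.5]] ((579.063232421875, 66.2037353515625), (357.4418029785156, 304.21759033203125), 80.56027221679688)
```

View pics/crop.png

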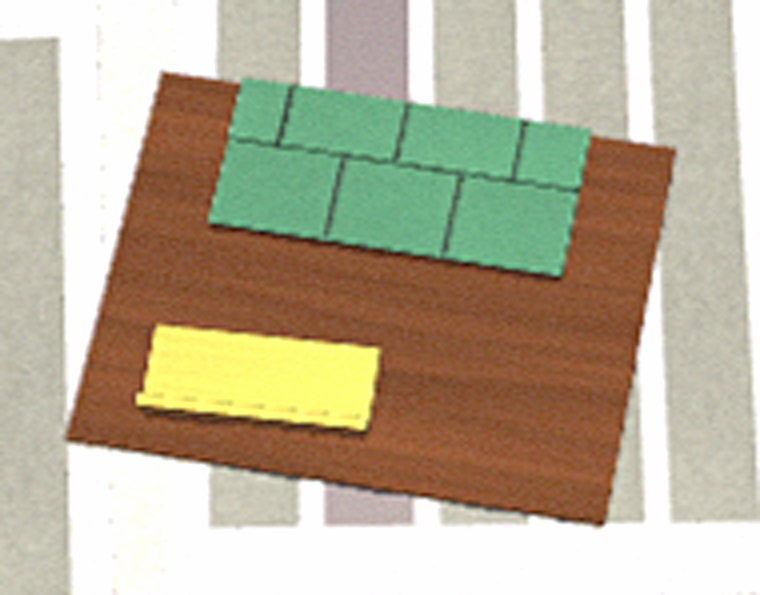

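The crop shows one gold strip on the deck, flange on the near side: its front corners are at crop (155,325) and (380,348), and the lip runs from (210,222) to (560,275). It measures 152x64 mm, against 223x97 and 115x49 for the other two, so this is the right one. The deck measures 357x304 mm, also as given. I'll go above the flange, with the tool's y along the strip's x, and refine with the wrist camera.

```bash
cat >> h.py <<'E'
from scipy.spatial.transform import Rotation as Ro
def tool(s):
    q=s["tool_rot"]; return np.array(s["tool_pos"]),Ro.from_quat([q[1],q[2],q[3],q[0]]).as_matrix()
def yaw(R): return np.degrees(np.arctan2(R[1,1],R[0,1]))
def plan(s,p,yw,n,nt=None):
    """n rows to world point p, tool y at world yaw yw (deg)"""
    P,R=tool(s); nt=nt or n; t=-(np.radians(yw-yaw(R))+np.pi/2)%np.pi-np.pi/2
    t=((-np.radians(yw-yaw(R)))+np.pi/2)%np.pi-np.pi/2
    print("turn",round(t,3))
    for i in range(n):
        d=(R.T@(np.array(p)-P))/(n-i); dt=round(t/nt,3) if i<nt else 0
        u=np.round(d/.04,2); print([*u.tolist(),dt]); P=P+R@(u*.04); R=R@Ro.from_euler("z",dt).as_matrix()
E
python3 - <<'E'
from h import *; from bench import bot
plan(bot.state(),[.478,.144,.16],-6.3,12,8)
E
```

```text
turn 1.329
[-0.83, -0.52, 0.13, np.float64(0.166)]
[-0.91, -0.38, 0.12, np.float64(0.166)]
[-0.96, -0.22, 0.13, np.float64(0.166)]
[-0.98, -0.06, 0.12, np.float64(0.166)]
[-0.97, 0.1, 0.13, np.float64(0.166)]
[-0.94, 0.26, 0.12, np.float64(0.166)]
[-0.89, 0.42, 0.13, np.float64(0.166)]
[-0.81, 0.56, 0.12, np.float64(0.166)]
[-0.7, 0.68, 0.13, 0]
[-0.7, 0.68, 0.12, 0]
[-0.71, 0.68, 0.13, 0]
[-0.7, 0.69, 0.12, 0]
```

Call:
send_rows:
  rows:
    - [85,-0.83,-0.52,0.13,0.166]
    - [85,-0.91,-0.38,0.12,0.166]
    - [85,-0.96,-0.22,0.13,0.166]
    - [85,-0.98,-0.06,0.12,0.166]
    - [85,-0.97,0.1,0.13,0.166]

```text
t: 0.72
tool_pos: [0.3102, 0.36, 0.195]
tool_rot: [-0.0, 0.559, 0.829, -0.0]
force: [0.0, 0.1, -0.2]
gripper_width: 0.997
gripper_force: 0.0
```

Call:
send_rows:
  rows:
    - [60,-0.94,0.26,0.12,0.166]
    - [50,-0.89,0.42,0.13,0.166]
    - [40,-0.81,0.56,0.12,0.166]
    - [40,-0.7,0.68,0.13,0]
    - [40,-0.7,0.68,0.12,0]

```text
t: 1.35
tool_pos: [0.4305, 0.2055, 0.1702]
tool_rot: [-0.0, 0.745, 0.667, -0.0]
force: [0.6, 0.8, 1.0]
gripper_width: 0.468
gripper_force: 0.0
```

Call:
send_rows:
  rows:
    - [40,-0.71,0.68,0.13,0]
    - [40,-0.7,0.69,0.12,0]
    - [40,0,0,0,0]
    - [40,0,0,0,0]

```text
t: 1.85
tool_pos: [0.4778, 0.1448, 0.1602]
tool_rot: [-0.001, 0.745, 0.667, -0.0]
force: [0.2, -0.1, -1.1]
gripper_width: 0.468
gripper_force: 0.0
```

```bash
python3 - <<'E'
from h import *; from bench import bot,imaging
s=bot.state();P,R=tool(s);print(s["t"],np.round(P,4),yaw(R),np.round(R[:,2],4),s["force"],s["gripper_width"])
m=imaging.camera_model("wrist");p,d=imaging.camera("wrist");K,T=m["intrinsics"],m["cam_to_world"]
cv2.imwrite("pics/w1.png",p[:,:,::-1]);np.savez("w1.npz",p=p,d=d,K=K,T=T)
print(np.round(T,3).tolist(),np.round(K,0).tolist())
p,d=imaging.camera("top");cv2.imwrite("pics/t1.png",p[:,:,::-1])
E
```

```text
1.85 [0.4778 0.1448 0.1602] -6.286706201467157 [-1.3e-03  3.0e-04 -1.0e+00] [ 0.19871072 -0.14283767 -1.05511825] 0.46778940343506126
[[0.994, -0.103, -0.036, 0.488], [-0.109, -0.942, -0.317, 0.226], [-0.001, 0.319, -0.948, 0.313], [0.0, 0.0, 0.0, 1.0]] [[323.0, 0.0, 279.0], [0.0, 323.0, 208.0], [0.0, 0.0, 1.0]]
```

View pics/w1.png

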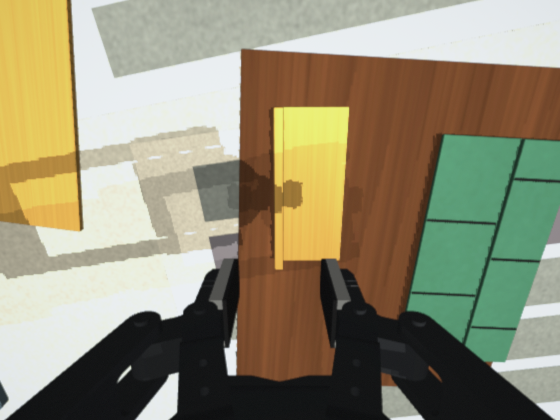

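The wrist view shows the strip with its flange at column 279, rows 105–268, and its thin edge from (348,107) to (342,260). The fingers come in from below at (228,280) and (335,280). The lip runs from (440,135) to (408,310). I'll measure the edges from this view.

```bash
cat >> h.py <<'E'
def measure(p,K,T,near,tip=None):
    M=masks(p); c=big(M["gold"],near)[:,0]; W=ray(K,T,c,.017)[:,:2]*1000
    return W
def lines(p,K,T,u0,v,cols,z):
    pass
E
python3 - <<'E'
from h import *
f=np.load("w1.npz");p,d,K,T=f["p"],f["d"],f["K"],f["T"]; M=masks(p); C=cloud(K,T,d)
for n,uv in dict(plate=(320,130),flange=(279,130),deck=(390,130),shingle=(470,220),table=(150,330)).items(): print(n,np.round(C[uv[1],uv[0]],4))
def fit(side,m,rows,z,lo,hi):
    pts=[]
    for v in rows:
        u=np.where(m[v,lo:hi])[0]+lo
        if len(u): pts.append((u.max()+.5 if side=="R" else u.min()-.5,v))
    W=ray(K,T,pts,z)[:,:2]*1000; vx,vy,x,y=cv2.fitLine(W.astype(np.float32),cv2.DIST_HUBER,0,.01,.01).ravel()
    if vy<0: vx,vy=-vx,-vy
    r=np.abs((W-[x,y])@[vy,-vx]).max(); return np.array([x,y]),np.degrees(np.arctan2(-vx,vy)),r,W[[0,-1]]
print("edge",fit("R",M["gold"],range(115,255),.017,250,400))
print("flange back top",fit("L",M["gold"],range(115,262),.036,250,400))
print("lip top edge",fit("L",M["green"],range(145,300),.025,380,520))
c=big(M["gold"],(320,130))[:,0]; print("rows",c.min(0),c.max(0))
q=cv2.approxPolyDP(c,5,True)[:,0]; print(q.tolist(),np.round(ray(K,T,q,.017)[:,:2]*1000,1).tolist())
c=big(M["green"],(470,220)); q=cv2.approxPolyDP(c,5,True)[:,0]; print(q.tolist(),np.round(ray(K,T,q,.025)[:,:2]*1000,1).tolist())
E
```

```text
plate [0.5211 0.1963 0.0157]
flange [0.4848 0.202  0.0347]
deck [0.5851 0.1888 0.0104]
shingle [0.6565 0.098  0.0239]
table [0.439  0.161  0.2267]
edge (array([539.68646, 142.37408], dtype=float32), np.float32(-6.4400525), np.float64(0.5816412926099032), array([[546.71308524, 206.55518048],
       [532.11063281,  71.87078335]]))
flange back top (array([474.56906, 150.28343], dtype=float32), np.float32(-5.9177623), np.float64(1.0090100100013097), array([[480.78675779, 214.63269722],
       [467.18639016,  81.09868223]]))
lip top edge (array([611.9112  ,  99.029854], dtype=float32), np.float32(-9.3137245), np.float64(0.5150320483987111), array([[623.68962461, 172.94273908],
       [598.38392156,  16.72064576]]))
rows [273 106] [349 268]
[[347, 106], [273, 108], [276, 268], [283, 259], [339, 257]] [[545.7, 214.3], [481.4, 219.6], [466.4, 63.0], [474.6, 72.4], [531.4, 68.5]]
[[443, 135], [406, 311], [427, 315], [481, 360], [504, 361], [538, 262], [491, 259], [539, 260], [559, 205], [559, 182], [514, 179], [559, 180], [559, 141]] [[626.3, 181.3], [597.1, 2.1], [619.2, -5.3], [681.1, -71.9], [706.7, -76.1], [726.5, 45.9], [679.8, 54.3], [727.1, 48.1], [737.3, 104.7], [733.7, 127.3], [692.5, 134.6], [733.4, 129.2], [727.6, 165.1]]
```

The measurements agree: strip 65.6 mm deep, lip angle -9.3° and strip angle -6.4°. The TCP is right above the flange's centre. I'll go down and grip.

Call:
send_rows:
  rows:
    - [40,0,0,0.8,0]
    - [40,0,0,0.9,0]
    - [40,0,0,0.7,0]
    - [40,0,0,0.4,0]
    - [40,0,0,0.25,0]

```text
t: 2.58
tool_pos: [0.4776, 0.1455, 0.038]
tool_rot: [-0.0, 0.744, 0.668, -0.0]
force: [-0.3, 0.5, 0.4]
gripper_width: 0.468
gripper_force: 0.0
```

Call:
send_rows:
  rows:
    - [40,0,0,0.05,0]
    - [25,0,0,0,0]
    - [10,0,0,0,0]
    - [3,0,0,0,0]
    - [3,0,0,0,0]

```text
t: 3.2
tool_pos: [0.4786, 0.1446, 0.0369]
tool_rot: [0.0, 0.745, 0.668, 0.0]
force: [0.5, -0.3, -0.0]
gripper_width: 0.038
gripper_force: 0.0
```

```bash
python3 - <<'E'
from h import *; from bench import bot,imaging
s=bot.state();P,R=tool(s);print(s["t"],np.round(P,4),yaw(R),np.round(R[:,2],4),s["force"],s["ft_torque"],s["gripper_width"]*85.4,s["gripper_force"])
E
```

```text
3.2 [0.4786 0.1446 0.0369] -6.2509078913164755 [ 6.e-04  0.e+00 -1.e+00] [ 0.50393884 -0.26077433 -0.00317718] [-0.05008562  0.04946292  0.01648857] 3.2821574469421115 0.0
```

The fingers closed to 3 mm with no grip force, so the flange isn't between the pads. I'll look.

```bash
python3 - <<'E'
from h import *; from bench import bot,imaging
a=[]
for n in ("wrist","scene"):
    m=imaging.camera_model(n);p,d=imaging.camera(n);np.savez(n+"2.npz",p=p,d=d,K=m["intrinsics"],T=m["cam_to_world"])
    if n=="scene": p=cv2.resize(p[130:270,220:407],(560,420))
    a.append(p[:,:,::-1])
cv2.imwrite("pics/w2.png",cv2.resize(np.hstack(a),(800,300)))
E
```

```text
(no output)
```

View pics/w2.png

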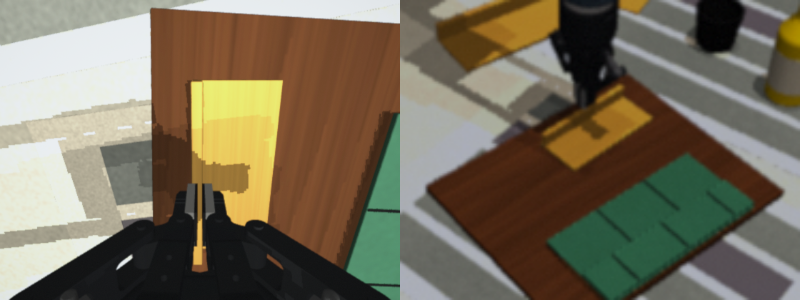

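The wrist half shows the pads at about (203,190), with the flange running to them from (196,80). It's unclear whether the flange lies between them. I'll take an enlarged crop and a new reading.

```bash
python3 - <<'E'
from h import *; from bench import bot,imaging
s=bot.state();print(s["t"],s["gripper_width"]*85.4,s["gripper_force"],s["tool_pos"])
p=np.load("wrist2.npz")["p"]; q=np.load("scene2.npz")["p"]
a=cv2.resize(p[240:390,215:365],(600,600),interpolation=cv2.INTER_CUBIC);b=cv2.resize(q[160:220,300:320],(200,600),interpolation=cv2.INTER_CUBIC)
cv2.imwrite("pics/w3.png",np.hstack([a,b])[:,:,::-1])
E
```

```text
3.3 3.0840471383135837 0.0 [0.47846741 0.14459213 0.03672005]
```

View pics/w3.png

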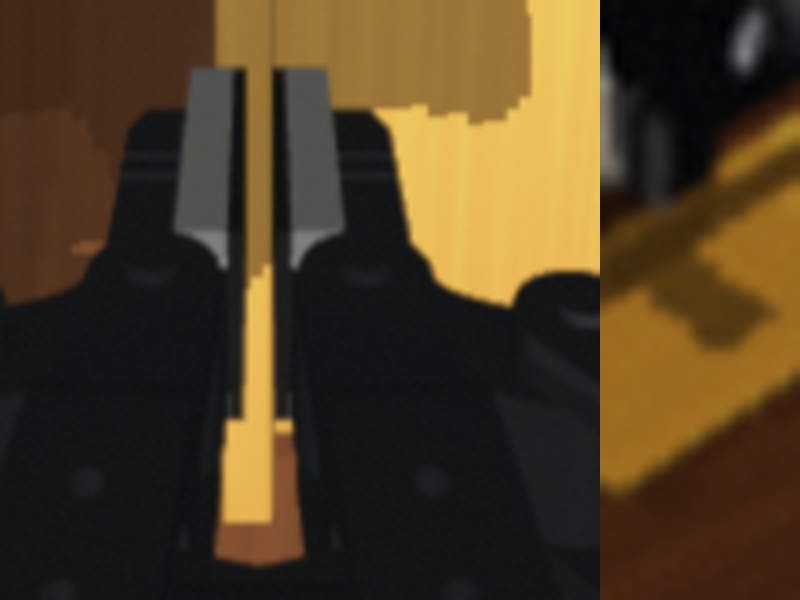

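The pads are 3 mm apart and cover parts of the flange (columns 217–275 above them, 245–275 in the gap), so they seem to sit above it. I'll check the heights by depth.

```bash
python3 - <<'E'
from h import *
f=np.load("wrist2.npz");C=cloud(f["K"],f["T"],f["d"])
for n,(x,y) in dict(padL_tip=(205,90),padL_mid=(200,180),padR_tip=(308,90),fl_above=(235,40),gap=(260,120),gap2=(258,330),flend=(240,480),plate=(450,200),deck=(40,50),back=(150,150)).items():
    u,v=215+x//4,240+y//4; print(n,u,v,np.round(C[v,u]*1000,1),round(float(f["d"][v,u]),3))
M=masks(f["p"]); c=big(M["gold"],(340,150))[:,0]; q=cv2.approxPolyDP(c,4,True)[:,0]; print(q.tolist(),np.round(ray(f["K"],f["T"],q,.017)[:,:2]*1000,1).tolist())
E
```

```text
padL_tip 266 262 [474.8 155.9  55.4] 0.15
padL_mid 265 285 [475.2 156.4  75.9] 0.13
padR_tip 292 262 [486.7 154.6  55.6] 0.15
fl_above 273 250 [477.2 151.9  35.4] 0.17
gap 280 270 [479.6 139.8  35.6] 0.173
gap2 279 322 [475.4 105.9  34.6] 0.185
flend 275 360 [470.1  79.4  35. ] 0.194
plate 327 290 [505.9 111.4  15.4] 0.201
deck 225 252 [446.4 142.5  12.1] 0.196
back 252 277 [468.4 153.   62.8] 0.144
[[395, 112], [267, 115], [269, 255], [277, 260], [271, 369], [281, 369], [285, 346], [283, 256], [296, 256], [298, 266], [312, 272], [317, 300], [327, 312], [342, 316], [350, 307], [373, 311]] [[546.8, 213.6], [481.6, 219.2], [473.1, 140.0], [477.5, 136.2], [464.4, 55.0], [471.1, 54.3], [475.7, 73.0], [481.3, 138.5], [489.0, 137.6], [489.5, 130.9], [497.6, 125.9], [499.1, 105.9], [504.8, 96.4], [514.1, 92.4], [519.4, 98.6], [533.6, 94.0]]
```

The depth puts the pad tips at about z 0.051, while the flange top is at 0.035. So the tips really stand behind the TCP, not 14 mm ahead as stated, and the fingers closed in air. I'll reopen and go lower in small steps, watching the force.

Call:
send_rows:
  rows:
    - [40,0,0,0,0]
    - [40,0,0,0,0]
    - [40,0,0,0.15,0]
    - [40,0,0,0.15,0]
    - [40,0,0,0,0]

```text
t: 3.92
tool_pos: [0.4777, 0.1446, 0.0238]
tool_rot: [-0.001, 0.745, 0.668, -0.001]
force: [-0.4, 1.0, 0.1]
gripper_width: 0.465
gripper_force: 0.0
```

Call:
send_rows:
  rows:
    - [40,0,0,0.1,0]
    - [40,0,0,0,0]

```text
t: 4.18
tool_pos: [0.4782, 0.1446, 0.0203]
tool_rot: [-0.0, 0.745, 0.668, -0.0]
force: [0.1, -0.1, -0.2]
gripper_width: 0.465
gripper_force: 0.0
```

```bash
cat > dep.py <<'E'
from h import *; from bench import bot,imaging
import sys
s=bot.state();P,R=tool(s);print(round(s["t"],2),np.round(P*1000,1),round(yaw(R),2),"F",np.round(s["force"],1),"w",round(s["gripper_width"]*85.4,1),s["gripper_force"])
m=imaging.camera_model("wrist");p,d=imaging.camera("wrist");K,T=m["intrinsics"],m["cam_to_world"];C=cloud(K,T,d)
np.savez("w.npz",p=p,d=d,K=K,T=T);cv2.imwrite(f"pics/{sys.argv[1]}.png",p[:,:,::-1])
# points within 25 mm in tool x of TCP, dark/grey finger: lowest heights either side, in tool coords
L=(C-P)@R; ok=(np.abs(L[...,0])<16)&(np.abs(L[...,1])<45)&(d>.05)&(C[...,2]>.040)
for sg in (-1,1):
    k=ok&(L[...,1]*sg>0); q=L[k]*1000
    if len(q): print("finger",sg,"n",len(q),"tool z max",np.round(np.percentile(q[:,2],[90,98,100]),1),"y",np.round(np.percentile(q[:,1],[1,50,99]),1),"x",np.round(np.percentile(q[:,0],[1,50,99]),1))
E
python3 dep.py w4
```

```text
4.17 [478.2 144.6  20.3] -6.25 F [ 0.1 -0.1 -0.2] w 39.7 0.0
finger -1 n 19793 tool z max [-54.  -28.7 -19.7] y [-59.7 -36.4  -1.3] x [-10.   11.7  18.7]
finger 1 n 20198 tool z max [-54.5 -28.8 -19.8] y [ 1.3 37.8 62. ] x [-9.9 11.7 18.7]
```

No contact even at TCP z 0.020, which confirms the tips stand higher than stated. I'll go lower and then close.

Call:
send_rows:
  rows:
    - [40,0,0,0.1,0]
    - [40,0,0,0.1,0]
    - [40,0,0,0,0]

```text
t: 4.6
tool_pos: [0.478, 0.1446, 0.0122]
tool_rot: [-0.0, 0.745, 0.668, -0.0]
force: [-1.0, 1.0, 0.0]
gripper_width: 0.473
gripper_force: 0.0
```

```bash
sed -i 's/&(C\[...,2\]>.040)/\&(cv2.cvtColor(p,cv2.COLOR_RGB2HSV)[...,1]<60)\&(C[...,2]>.019)/' dep.py; python3 dep.py w5
```

```text
4.6 [478.  144.6  12.2] -6.24 F [-1.  1.  0.] w 40.4 0.0
finger -1 n 19740 tool z max [-53.3 -26.7 -13.9] y [-59.6 -36.6  -1.3] x [-9.9 11.7 18.7]
finger 1 n 19470 tool z max [-54.1 -26.7 -11.1] y [ 1.3 37.6 61.6] x [-9.9 11.7 18.7]
```

Call:
send_rows:
  rows:
    - [25,0,0,0,0]
    - [15,0,0,0,0]
    - [10,0,0,0,0]
    - [3,0,0,0,0]
    - [3,0,0,0,0]

```text
t: 5.28
tool_pos: [0.4783, 0.1447, 0.0128]
tool_rot: [-0.0, 0.745, 0.668, -0.0]
force: [-2.7, 0.3, 3.7]
gripper_width: 0.072
gripper_force: 60.8
```

```bash
python3 dep.py w6
```

```text
5.28 [478.3 144.7  12.8] -6.24 F [-2.7  0.3  3.7] w 6.1 60.79579710960388
finger -1 n 20301 tool z max [-57.6 -30.2 -14.2] y [-56.8 -27.5  -1.4] x [-9.8 11.9 18.9]
finger 1 n 20165 tool z max [-58.  -29.7  -7.8] y [ 1.3 28.7 58.8] x [-10.   11.9  18.9]
```

The flange is gripped at 61 N. Next I'll slide the strip along the lip to the centre, turn it square and bring its edge to 10 mm before the lip.

```bash
python3 - <<'E'
from h import *; from bench import bot
plan(bot.state(),[.5349,.0735,.0128],-9.25,10)
E
```

```text
turn 0.052
[-0.16, 0.16, 0.0, np.float64(0.005)]
[-0.16, 0.16, 0.0, np.float64(0.005)]
[-0.16, 0.16, 0.0, np.float64(0.005)]
[-0.16, 0.16, 0.0, np.float64(0.005)]
[-0.16, 0.16, 0.0, np.float64(0.005)]
[-0.16, 0.17, 0.0, np.float64(0.005)]
[-0.16, 0.17, 0.0, np.float64(0.005)]
[-0.15, 0.16, 0.0, np.float64(0.005)]
[-0.15, 0.17, 0.0, np.float64(0.005)]
[-0.16, 0.17, 0.0, np.float64(0.005)]
```

Call:
send_rows:
  rows:
    - [3,-0.16,0.16,0,0.005]
    - [3,-0.16,0.16,0,0.005]
    - [3,-0.16,0.16,0,0.005]
    - [3,-0.16,0.16,0,0.005]
    - [3,-0.16,0.16,0,0.005]

```text
t: 5.95
tool_pos: [0.5063, 0.1096, 0.0128]
tool_rot: [-0.001, 0.753, 0.658, 0.0]
force: [-2.5, 3.6, 5.9]
gripper_width: 0.074
gripper_force: 61.0
```

Call:
send_rows:
  rows:
    - [3,-0.16,0.17,0,0.005]
    - [3,-0.16,0.17,0,0.005]
    - [3,-0.15,0.16,0,0.005]
    - [3,-0.15,0.17,0,0.006]
    - [3,-0.16,0.17,0,0.006]

```text
t: 6.58
tool_pos: [0.5349, 0.0739, 0.0128]
tool_rot: [-0.001, 0.762, 0.648, 0.0]
force: [-2.3, 4.9, 4.7]
gripper_width: 0.074
gripper_force: 61.1
```

Call:
send_rows:
  rows:
    - [3,0,0,0,0]
    - [3,0,0,0,0]

```text
t: 6.82
tool_pos: [0.5361, 0.0729, 0.0129]
tool_rot: [0.001, 0.762, 0.648, 0.0]
force: [1.5, -1.4, 2.4]
gripper_width: 0.074
gripper_force: 60.6
```

```bash
cat > chk.py <<'E'
from h import *; from bench import bot,imaging
import sys
s=bot.state();P,R=tool(s);print(round(s["t"],2),np.round(P*1000,1),round(yaw(R),2),"F",np.round(s["force"],1),"w",round(s["gripper_width"]*85.4,1),s["gripper_force"])
n=np.array([.9868,-.1617]);e=np.array([.1617,.9868])
print("TCP s,t",P[:2]@n*1000,P[:2]@e*1000)
for cam in ("wrist","top"):
    m=imaging.camera_model(cam);p,d=imaging.camera(cam);K,T=m["intrinsics"],m["cam_to_world"]
    np.savez(cam+".npz",p=p,d=d,K=K,T=T); cv2.imwrite(f"pics/{cam}_{sys.argv[1]}.png",p[:,:,::-1])
    C=cloud(K,T,d); M=masks(p)
    g=(cv2.morphologyEx(M["gold"].astype(np.uint8),cv2.MORPH_OPEN,np.ones((3,3)))>0)&(C[...,2]<.05)
    v,u=np.where(g); W=ray(K,T,np.c_[u,v],.017)[:,:2]*1000; S,t=W@n,W@e
    k=(S>500)&(S<640)&(t>30)&(t<290); S,t=S[k],t[k]
    print(cam,"gold t range",np.round(np.percentile(t,[.3,99.7]),1),"plane s range",np.round(np.percentile(S,[.3,99.7]),1))
    b=[(c,S[(t>c-2)&(t<c+2)]) for c in range(int(t.min())+8,int(t.max())-6,4)]
    b=np.array([(c,x.max()) for c,x in b if len(x)>3]); med=np.median(b[:,1]); b=b[np.abs(b[:,1]-med)<6]
    f=np.polyfit(*b.T,1); print("  front edge: s at mid",round(np.polyval(f,b[:,0].mean()),1),"tilt vs lip deg",round(np.degrees(np.arctan(f[0])),2),"n",len(b))
    v,u=np.where(M["green"]&(C[...,2]<.06)); W=ray(K,T,np.c_[u,v],.025)[:,:2]*1000; S,t=W@n,W@e; k=(S>560)&(S<720)&(t>20)&(t<300); S,t=S[k],t[k]
    b=[(c,S[(t>c-2)&(t<c+2)]) for c in range(45,275,4)]; b=np.array([(c,x.min()) for c,x in b if len(x)>3])
    print("  lip s",np.round(np.median(b[:,1]),1),"t range",np.round(np.percentile(t,[.2,99.8]),1))
E
python3 chk.py a
```

```text
6.83 [536.1  72.9  12.9] -9.22 F [ 1.5 -1.4  2.4] w 6.3 60.574471950531006
TCP s,t 517.2208289861516 158.60103578000752
wrist gold t range [ 87.7 234.8] plane s range [514.1 579.5]
  front edge: s at mid 579.5 tilt vs lip deg 0.43 n 29
  lip s 587.5 t range [ 67.6 276.4]
top gold t range [ 82.4 233.6] plane s range [517.7 580.5]
  front edge: s at mid 579.5 tilt vs lip deg -1.53 n 6
  lip s 594.9 t range [ 40.1 273.4]
```

View pics/wrist_a.png

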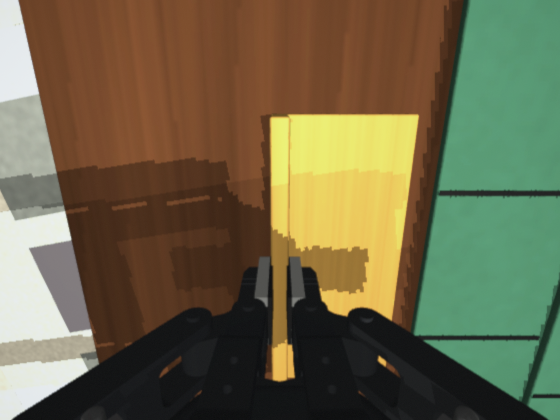

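The wrist view shows the strip centred before the lip, its thin edge from (417,116) to (393,355), with the lip running from (465,30) to (415,335). Strip span t 84–234 lies inside the shingle's 40–280. The gap to the lip is 8 mm and the tilt about 0.4°. I'll check that the strip lies flat, then go in.

```bash
python3 - <<'E'
from h import *
f=np.load("wrist.npz");C=cloud(f["K"],f["T"],f["d"]);n=np.array([.9868,-.1617]);e=np.array([.1617,.9868])
M=masks(f["p"])["gold"]; S=C[...,:2]@n*1000;t=C[...,:2]@e*1000
for a,b in ((530,540),(540,550),(550,560),(560,570),(570,577)):
  print(a,[round(float(np.median(C[M&(S>a)&(S<b)&(t>x)&(t<x+20),2]))*1000,1) if (M&(S>a)&(S<b)&(t>x)&(t<x+20)).sum()>5 else None for x in (95,120,160,205)])
k=(S>540)&(S<580)&(t>240)&(t<260);print("deck",np.median(C[k,2]))
E
```

```text
530 [None, None, 16.1, 16.1]
540 [None, 16.1, 16.1, 16.1]
550 [None, 16.1, 16.1, 16.1]
560 [None, 16.1, 16.1, 16.1]
570 [16.0, 16.1, 16.1, 16.1]
deck 0.011094351465316746
```

Call:
send_rows:
  rows:
    - [3,0,0.06,0,-0.004]
    - [3,0,0.06,0,0]
    - [3,0,0.06,0,0]
    - [3,0,0,0,0]

```text
t: 7.42
tool_pos: [0.5385, 0.073, 0.0128]
tool_rot: [-0.003, 0.76, 0.65, -0.002]
force: [-10.0, 0.3, 14.3]
gripper_width: 0.071
gripper_force: 62.2
```

```bash
python3 chk.py b; python3 - <<'E'
from h import *; from bench import bot
s=bot.state();print(np.round(s["qpos"],3),np.round(s["ft_torque"],2),np.round(tool(s)[1],4).tolist())
f=np.load("wrist.npz");C=cloud(f["K"],f["T"],f["d"]);n=np.array([.9868,-.1617]);e=np.array([.1617,.9868])
M=masks(f["p"])["gold"]; S=C[...,:2]@n*1000;t=C[...,:2]@e*1000
for a,b in ((540,550),(560,570),(570,577),(577,582)):
  print(a,[round(float(np.median(C[M&(S>a)&(S<b)&(t>x)&(t<x+20),2]))*1000,1) if (M&(S>a)&(S<b)&(t>x)&(t<x+20)).sum()>5 else None for x in (95,120,160,205)])
# height profile along s at t=200..210, and beside the strip at 245..255
for lo,hi in ((205,225),(244,256)):
  print(lo,[(a,round(float(np.median(C[(S>a)&(S<a+2)&(t>lo)&(t<hi),2]))*1000,1)) for a in range(570,600,2) if ((S>a)&(S<a+2)&(t>lo)&(t<hi)).sum()>3])
w=f["p"][60:330,330:530]; cv2.imwrite("pics/c7.png",cv2.resize(w,None,fx=2.2,fy=2.2,interpolation=cv2.INTER_CUBIC)[:,:,::-1])
E
```

```text
7.42 [538.5  73.   12.8] -8.96 F [-10.    0.3  14.3] w 6.1 62.23205924034119
TCP s,t 519.5814214589798 159.07556040890785
wrist gold t range [ 88.2 235.3] plane s range [516.5 581.7]
  front edge: s at mid 581.8 tilt vs lip deg 0.13 n 29
  lip s 587.6 t range [ 70.6 277. ]
top gold t range [ 82.9 234. ] plane s range [521.2 583.3]
  front edge: s at mid 582.3 tilt vs lip deg -1.79 n 7
  lip s 589.5 t range [ 40.1 266.1]
[-0.071  0.477  1.787  0.     0.884  0.085] [-0.08  1.6  -0.04] [[0.1557, 0.9878, -0.0068], [0.9878, -0.1557, 0.0006], [-0.0004, -0.0069, -1.0]]
540 [None, 16.0, 16.1, 16.1]
560 [None, 16.0, 16.1, 16.1]
570 [None, 16.1, 16.1, 16.0]
577 [16.2, 16.0, 16.0, 16.1]
205 [(570, 16.0), (572, 16.0), (574, 16.0), (576, 16.1), (578, 16.1), (580, 16.1), (582, 15.6), (584, 11.1), (586, 11.1), (588, 19.9), (590, 22.8), (592, 23.4), (594, 24.1), (596, 24.1), (598, 24.0)]
244 [(570, 10.9), (572, 11.2), (574, 11.0), (576, 11.1), (578, 11.1), (580, 11.2), (582, 11.1), (584, 11.1), (586, 11.1), (588, 12.2), (590, 23.0), (592, 23.2), (594, 24.1), (596, 24.2), (598, 24.1)]
```

View pics/c7.png

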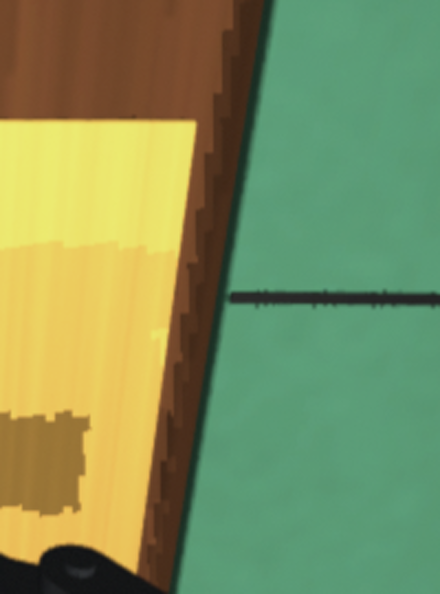

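The strip is still 5.8 mm short of the lip and lying flat, with the deck clear in front of it. I'll see whether the force settles, then push a little more.

Call:
send_rows:
  rows:
    - [3,0,0,0,0]
    - [3,0,0,0,0]

```text
t: 7.78
tool_pos: [0.5385, 0.0729, 0.0128]
tool_rot: [-0.002, 0.76, 0.65, -0.002]
force: [-10.2, -0.1, 15.0]
gripper_width: 0.073
gripper_force: 62.2
```

Call:
send_rows:
  rows:
    - [3,0,0.05,-0.03,0]
    - [3,0,0,0,0]

```text
t: 8.02
tool_pos: [0.544, 0.0722, 0.0134]
tool_rot: [-0.0, 0.76, 0.65, -0.0]
force: [-0.5, 0.2, -1.8]
gripper_width: 0.072
gripper_force: 60.0
```

It was only jammed by the downward load, and easing z by 1 mm freed it. The edge is now at the lip, so I'll go in.

Call:
send_rows:
  rows:
    - [3,0,0.1,0,0]
    - [3,0,0.1,0,0]
    - [3,0,0.1,0,0]
    - [3,0,0,0,0]

```text
t: 8.52
tool_pos: [0.5566, 0.0699, 0.0137]
tool_rot: [0.0, 0.76, 0.649, 0.0]
force: [0.4, -0.6, -2.3]
gripper_width: 0.073
gripper_force: 60.0
```

```bash
cat > st.py <<'E'
from h import *; from bench import bot,imaging
import sys
s=bot.state();P,R=tool(s);n=np.array([.9868,-.1617]);e=np.array([.1617,.9868])
print(round(s["t"],2),np.round(P*1000,1),round(yaw(R),2),"F",np.round(s["force"],1),"TCP s,t",P[:2]@n*1000,P[:2]@e*1000)
m=imaging.camera_model("wrist");p,d=imaging.camera("wrist");K,T=m["intrinsics"],m["cam_to_world"];np.savez("wrist.npz",p=p,d=d,K=K,T=T);cv2.imwrite(f"pics/{sys.argv[1]}.png",p[:,:,::-1])
C=cloud(K,T,d);M=masks(p);S=C[...,:2]@n*1000;t=C[...,:2]@e*1000
for nm,a,b in (("gold",S.min(),0),):
  for lo,hi in ((536,544),(550,560),(570,580),(580,587)): 
    r=[]
    for x in (95,120,160,205,222):
      k=M["gold"]&(S>lo)&(S<hi)&(t>x)&(t<x+12)&(C[...,2]<.024); r.append(round(float(np.median(C[k,2]))*1000,1) if k.sum()>5 else None)
    print("gold z",lo,r)
for lo,hi in ((594,602),(610,620),(640,650)):
  r=[]
  for x in (110,160,200,250):
    k=M["green"]&(S>lo)&(S<hi)&(t>x)&(t<x+15); r.append(round(float(np.median(C[k,2]))*1000,1) if k.sum()>5 else None)
  print("green z",lo,r)
# flange top back edge: gold above .03
k=M["gold"]&(C[...,2]>.030)&(C[...,2]<.042)&(S>480)&(S<580)
if k.sum()>50:
  r=[(x,round(float(S[k&(t>x)&(t<x+8)].min()),1),round(float(S[k&(t>x)&(t<x+8)].max()),1)) for x in range(80,240,10) if (k&(t>x)&(t<x+8)).sum()>8]; print("flange s",r, "t max",round(float(np.percentile(t[k],99.5)),1),"min",round(float(np.percentile(t[k],.5)),1))
E
python3 st.py s1
```

```text
8.53 [556.6  69.9  13.7] -9.0 F [ 0.4 -0.6 -2.3] TCP s,t 537.9337336922428 158.98242442780352
gold z 536 [None, None, 17.3, 17.0, 16.9]
gold z 550 [None, None, 16.9, 16.9, 16.9]
gold z 570 [None, 16.8, 16.9, 16.9, 16.9]
gold z 580 [None, None, 16.9, 16.9, 16.9]
green z 594 [None, 24.2, 24.1, 24.1]
green z 610 [24.0, 24.1, 24.1, 24.1]
green z 640 [24.1, 24.1, 24.1, 24.1]
flange s [(100, 536.1, 543.4), (110, 535.6, 543.3), (120, 535.6, 543.2), (130, 536.1, 542.5), (140, 536.1, 542.4), (150, 536.1, 542.3), (160, 536.1, 555.9), (170, 535.2, 548.7), (180, 535.3, 542.8), (190, 535.3, 542.7), (200, 534.9, 542.9), (210, 534.9, 542.8), (220, 534.9, 542.6), (230, 535.0, 542.5)] t max 235.0 min 104.6
```

Half in, level, with the shingle down. I'll carry on to the stop, with small steps near the end.

Call:
send_rows:
  rows:
    - [3,0,0.1,0,0]
    - [3,0,0.1,0,0]
    - [3,0,0.08,0,0]
    - [3,0,0,0,0]

```text
t: 9.07
tool_pos: [0.5675, 0.0682, 0.0138]
tool_rot: [0.0, 0.76, 0.649, 0.0]
force: [-0.3, -0.2, -2.5]
gripper_width: 0.07
gripper_force: 60.0
```

Call:
send_rows:
  rows:
    - [3,0,0.05,0,0]
    - [3,0,0.05,0,0]
    - [3,0,0,0,0]

```text
t: 9.45
tool_pos: [0.5707, 0.0678, 0.0136]
tool_rot: [-0.0, 0.76, 0.649, -0.0]
force: [-1.7, 0.6, -1.6]
gripper_width: 0.071
gripper_force: 60.1
```

```bash
python3 st.py s2
```

```text
9.45 [570.7  67.8  13.6] -9.0 F [-1.7  0.6 -1.6] TCP s,t 552.1993131546691 159.18566082357623
gold z 536 [None, None, None, None, None]
gold z 550 [16.9, None, 16.7, 16.7, 16.7]
gold z 570 [None, None, 16.8, 16.8, 16.7]
gold z 580 [None, 16.4, 16.8, 16.7, 16.7]
green z 594 [None, 24.2, 24.1, 24.1]
green z 610 [None, 24.2, 24.1, 24.1]
green z 640 [24.2, 24.1, 24.1, 24.1]
flange s [(100, 549.9, 557.2), (110, 549.9, 557.6), (120, 549.9, 557.5), (130, 550.4, 556.8), (140, 550.4, 556.7), (150, 550.4, 556.6), (160, 550.4, 570.1), (170, 549.5, 557.3), (180, 549.5, 557.1), (190, 549.6, 557.3), (200, 549.6, 557.3), (210, 549.6, 557.1), (220, 549.2, 557.3), (230, 549.3, 557.2)] t max 235.3 min 105.0
```

Contact is just beginning. I'll push a bit more to seat it.

Call:
send_rows:
  rows:
    - [3,0,0.05,0,0]
    - [3,0,0,0,0]

```text
t: 9.75
tool_pos: [0.5709, 0.0679, 0.0133]
tool_rot: [-0.002, 0.76, 0.649, -0.001]
force: [-5.6, 1.2, 0.4]
gripper_width: 0.074
gripper_force: 60.4
```

Call:
send_rows:
  rows:
    - [3,0,0.05,0,0]
    - [3,0,0,0,0]

```text
t: 10.0
tool_pos: [0.5709, 0.0679, 0.013]
tool_rot: [-0.003, 0.76, 0.649, -0.003]
force: [-10.9, 2.4, 4.4]
gripper_width: 0.074
gripper_force: 60.8
```

It's against the stop: force grows with no travel. I'll lower the strip onto the deck, ease the preload, release and go up.

```bash
python3 st.py s3; python3 -c "
from bench import bot;s=bot.state();print(s['ft_torque'])"
```

```text
10.0 [570.9  67.9  13. ] -8.99 F [-10.9   2.4   4.4] TCP s,t 552.4120251333444 159.33198868225625
gold z 536 [None, None, None, None, None]
gold z 550 [16.5, None, 16.2, 16.3, 16.0]
gold z 570 [None, None, 16.2, 16.2, 16.1]
gold z 580 [None, 16.1, 16.3, 16.2, 16.1]
green z 594 [None, 24.2, 24.1, 24.1]
green z 610 [None, 24.2, 24.1, 24.1]
green z 640 [24.1, 24.1, 24.1, 24.1]
flange s [(100, 550.3, 557.5), (110, 549.8, 557.5), (120, 549.8, 557.3), (130, 550.8, 557.2), (140, 550.8, 557.0), (150, 550.8, 556.9), (160, 550.8, 570.4), (170, 549.9, 563.2), (180, 549.9, 557.4), (190, 549.9, 557.7), (200, 549.9, 557.6), (210, 550.0, 557.4), (220, 550.0, 557.7), (230, 550.0, 557.5)] t max 235.4 min 105.3
[ 0.35350146  1.6415671  -0.17027297]
```

Call:
send_rows:
  rows:
    - [3,0,-0.06,0.02,0]
    - [3,0,0,0,0]
    - [20,0,0,0,0]
    - [30,0,0,0,0]
    - [30,0,0,0,0]

```text
t: 10.68
tool_pos: [0.5734, 0.0672, 0.0133]
tool_rot: [0.001, 0.76, 0.649, 0.0]
force: [0.1, 1.1, -0.5]
gripper_width: 0.35
gripper_force: 0.0
```

Call:
send_rows:
  rows:
    - [30,0,0,-0.3,0]
    - [30,0,0,-0.6,0]
    - [30,0,0,-1.0,0]
    - [30,0,0,-0.6,0]
    - [30,0,0,0,0]

```text
t: 11.3
tool_pos: [0.5747, 0.0673, 0.1161]
tool_rot: [0.002, 0.76, 0.649, 0.002]
force: [0.3, -0.5, -0.7]
gripper_width: 0.351
gripper_force: 0.0
```

```bash
python3 chk.py c; python3 st.py s4
```

```text
11.3 [574.7  67.3 116.1] -8.99 F [ 0.3 -0.5 -0.7] w 30.0 0.0
TCP s,t 556.2284213403221 159.2934031712752
wrist gold t range [ 78.2 235.4] plane s range [548.9 589.6]
  front edge: s at mid 588.6 tilt vs lip deg 1.85 n 36
  lip s 589.5 t range [ 48.  280.3]
top gold t range [ 83.3 114.4] plane s range [553.8 589.4]
  front edge: s at mid 587.2 tilt vs lip deg -10.08 n 5
  lip s 589.9 t range [ 40.3 278.6]
11.4 [572.6  67.3 113.1] -9.0 F [-0.4 -0.3 -0. ] TCP s,t 554.107232336925 159.04143596973924
gold z 536 [None, None, None, None, None]
gold z 550 [15.9, 16.0, 15.8, 16.3, 16.0]
gold z 570 [16.0, 16.0, 16.0, 16.0, 16.1]
gold z 580 [15.9, 16.0, 16.1, 16.0, 16.1]
green z 594 [24.0, 24.2, 24.1, 24.1]
green z 610 [24.1, 24.0, 24.1, 24.1]
green z 640 [24.1, 24.1, 24.0, 24.0]
flange s [(80, 550.5, 556.3), (90, 549.6, 557.1), (100, 549.7, 557.0), (110, 549.7, 556.9), (120, 549.7, 557.6), (130, 549.7, 557.6), (140, 549.7, 557.5), (150, 549.8, 557.4), (160, 549.7, 557.3), (170, 549.7, 557.2), (180, 549.8, 557.1), (190, 549.8, 557.7), (200, 549.8, 557.7), (210, 549.8, 557.6), (220, 549.8, 557.5), (230, 549.8, 557.4)] t max 234.9 min 87.7
```

View pics/s4.png

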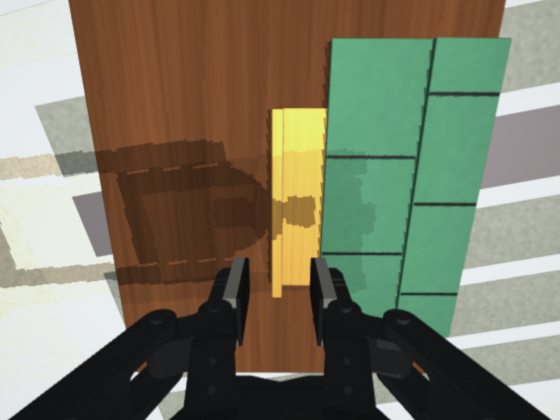

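Released, the strip lies square: its flange back is at s 549.7 all along, flat on the deck, and spans t 83–235 inside the shingle's 40–280. The shingle is down (strip columns 273–325, rows 107–297). Now I'll turn the tool 90° so that both fingertips fit on the flat between flange and lip, and press.

```bash
python3 - <<'E'
from h import *; from bench import bot
s=bot.state(); print(s["qpos"][5]); plan(s,[.5912,.0647,.080],80.65,9)
E
```

```text
0.08079541448733651
turn -1.565
[0.0, 0.05, 0.09, np.float64(-0.174)]
[-0.01, 0.05, 0.09, np.float64(-0.174)]
[-0.02, 0.05, 0.09, np.float64(-0.174)]
[-0.03, 0.05, 0.09, np.float64(-0.174)]
[-0.03, 0.04, 0.09, np.float64(-0.174)]
[-0.04, 0.04, 0.09, np.float64(-0.174)]
[-0.05, 0.03, 0.09, np.float64(-0.174)]
[-0.05, 0.02, 0.09, np.float64(-0.174)]
[-0.05, 0.01, 0.09, np.float64(-0.174)]
```

Call:
send_rows:
  rows:
    - [40,0,0.05,0.09,-0.174]
    - [40,-0.01,0.05,0.09,-0.174]
    - [40,-0.02,0.05,0.09,-0.174]
    - [40,-0.03,0.05,0.09,-0.174]
    - [40,-0.03,0.04,0.09,-0.174]

```text
t: 12.08
tool_pos: [0.5821, 0.0657, 0.0933]
tool_rot: [-0.001, 0.413, 0.911, -0.001]
force: [-0.4, -0.3, -0.2]
gripper_width: 0.466
gripper_force: 0.0
```

Call:
send_rows:
  rows:
    - [40,-0.04,0.04,0.09,-0.174]
    - [40,-0.05,0.03,0.09,-0.174]
    - [40,-0.05,0.02,0.09,-0.174]
    - [40,-0.05,0.01,0.09,-0.174]
    - [40,0,0,0,0]

```text
t: 12.7
tool_pos: [0.5907, 0.0647, 0.0789]
tool_rot: [-0.002, 0.082, 0.997, -0.0]
force: [0.1, 0.0, -0.1]
gripper_width: 0.468
gripper_force: 0.0
```

```bash
cat > tip.py <<'E'
from h import *; from bench import bot,imaging
import sys
s=bot.state();P,R=tool(s);n=np.array([.9868,-.1617]);e=np.array([.1617,.9868])
print(round(s["t"],2),np.round(P*1000,1),round(yaw(R),2),"F",np.round(s["force"],1),"TCP s,t",P[:2]@n*1000,P[:2]@e*1000,"w",s["gripper_width"]*85.4)
m=imaging.camera_model("wrist");p,d=imaging.camera("wrist");K,T=m["intrinsics"],m["cam_to_world"];np.savez("wrist.npz",p=p,d=d,K=K,T=T);cv2.imwrite(f"pics/{sys.argv[1]}.png",p[:,:,::-1])
C=cloud(K,T,d);L=((C-P)@R)*1000;h=cv2.cvtColor(p,cv2.COLOR_RGB2HSV);k=(h[...,1]<70)&(np.abs(L[...,1])<45)&(np.abs(L[...,0])<22)&(d>.03)&(L[...,2]>-45)&(L[...,2]<8)
for sg in (-1,1):
  q=L[k&(L[...,1]*sg>0)]; o=q[q[:,2]>np.percentile(q[:,2],99)-3]
  print(sg,len(q),"tip z pct",np.round(np.percentile(q[:,2],[95,99,99.8]),1),"tip x",np.round(np.percentile(o[:,0],[2,50,98]),1),"y",np.round(np.percentile(o[:,1],[2,98]),1))
M=masks(p);S=C[...,:2]@n*1000;t=C[...,:2]@e*1000
for nm,c,a,b in (("plate","gold",.010,.022),("flange","gold",.03,.042),("green","green",.018,.04)):
  kk=M[c]&(C[...,2]>a)&(C[...,2]<b)&(S>540)&(S<720)&(t>30)&(t<290)
  if kk.sum()>20: print(nm,"s",np.round(np.percentile(S[kk],[.5,99.5]),1),"t",np.round(np.percentile(t[kk],[.5,99.5]),1),"z",np.round(np.median(C[kk,2])*1000,1))
E
python3 tip.py p1
```

```text
12.7 [590.7  64.7  78.9] 80.64 F [ 0.1  0.  -0.1] TCP s,t 572.4522021063975 159.32670111143008 w 40.00717105209757
-1 1297 tip z pct [-19.  -16.5 -15.1] tip x [-5.3  9.8 10.4] y [-29.5 -19.6]
1 1322 tip z pct [-18.2 -16.1 -15.5] tip x [-8.   9.2 10.5] y [20.2 27.2]
plate s [549. 591.] t [ 86.6 234.7] z 16.1
flange s [548.9 557.2] t [ 86.9 234.1] z 34.9
green s [589.2 702.3] t [ 42.8 279.1] z 24.2
```

View pics/p1.png

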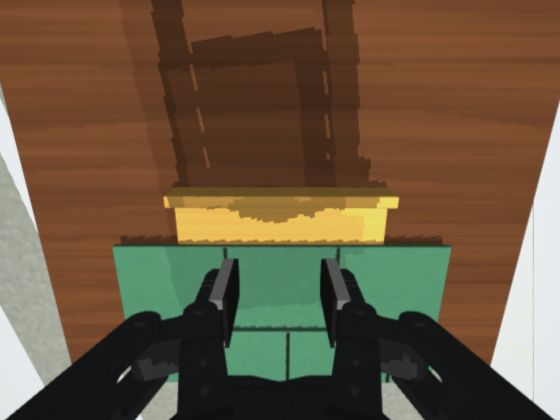

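The view shows the strip tucked in squarely (rows 190–243), with the fingers at (222,280) and (338,280). They line up with the flat band: pads at s 561–584, between the flange at 557 and the lip at 589. The tips are 15.5 mm behind the TCP, so contact should come at about TCP z 0.0015. I'll go down.

Call:
send_rows:
  rows:
    - [40,0,0,0.5,0]
    - [40,0,0,0.6,0]
    - [40,0,0,0.45,0]
    - [40,0,0,0.25,0]
    - [40,0,0,0,0]

```text
t: 13.38
tool_pos: [0.5913, 0.0647, 0.0079]
tool_rot: [-0.001, 0.081, 0.997, -0.0]
force: [-0.5, 0.2, -0.2]
gripper_width: 0.473
gripper_force: 0.0
```

Call:
send_rows:
  rows:
    - [40,0,0,0.06,0]
    - [40,0,0,0.04,0]
    - [40,0,0,0,0]

```text
t: 13.75
tool_pos: [0.592, 0.0646, 0.0049]
tool_rot: [0.0, 0.081, 0.997, -0.0]
force: [-0.4, 0.5, -1.0]
gripper_width: 0.469
gripper_force: 0.0
```

Call:
send_rows:
  rows:
    - [40,0,0,0.04,0]
    - [40,0,0,0,0]

```text
t: 14.0
tool_pos: [0.5921, 0.0646, 0.0048]
tool_rot: [0.001, 0.081, 0.997, -0.0]
force: [-3.7, 0.5, 10.7]
gripper_width: 0.465
gripper_force: 5.7
```

Contact at 10.7 N. I'll press more firmly.

Call:
send_rows:
  rows:
    - [40,0,0,0.04,0]
    - [40,0,0,0,0]

```text
t: 14.25
tool_pos: [0.5921, 0.0647, 0.0048]
tool_rot: [0.001, 0.081, 0.997, -0.0]
force: [-8.3, -0.2, 23.0]
gripper_width: 0.467
gripper_force: 11.3
```

Call:
send_rows:
  rows:
    - [40,0,0,0.03,0]
    - [40,0,0,0,0]
    - [40,0,0,0,0]

```text
t: 14.62
tool_pos: [0.5921, 0.0646, 0.0047]
tool_rot: [0.001, 0.081, 0.997, -0.0]
force: [-11.3, 0.3, 30.8]
gripper_width: 0.468
gripper_force: 15.5
```

```bash
python3 tip.py p2; python3 chk.py d | tail -3
```

```text
14.62 [592.1  64.6   4.7] 80.75 F [-11.3   0.3  30.8] TCP s,t 573.8593173954778 159.52890476385957 w 39.9943689143484
-1 1304 tip z pct [-19.  -16.1 -15.2] tip x [-16.2 -15.2  10.1] y [-25.6  -1.1]
1 1284 tip z pct [-19.8 -16.7 -14.9] tip x [-15.5   3.1  10.4] y [ 0.7 27.9]
plate s [548.8 591.8] t [ 83.4 235.5] z 16.2
flange s [548.8 557.4] t [ 88.4 231.7] z 34.8
green s [588.7 657.8] t [ 42.3 279.5] z 24.0
top gold t range [ 83.2 102.4] plane s range [555.2 589.5]
  front edge: s at mid 588.2 tilt vs lip deg -13.34 n 2
  lip s 591.3 t range [ 40.1 253.2]
```

It presses at 31 N. I'll check from the scene camera, numerically, that the tips stand on the plate and clear of the shingle's lip.

```bash
python3 - <<'E'
from h import *; from bench import bot,imaging
m=imaging.camera_model("scene");p,d=imaging.camera("scene");C=cloud(m["intrinsics"],m["cam_to_world"],d)
n=np.array([.9868,-.1617]);e=np.array([.1617,.9868]);S=C[...,:2]@n*1000;t=C[...,:2]@e*1000;Z=C[...,2]*1000
h=cv2.cvtColor(p,cv2.COLOR_RGB2HSV).astype(int);M=masks(p)
f=(h[...,1]<90)&(t>110)&(t<210)&(S>545)&(S<620)&~M["green"]&~M["gold"]
for a in range(12,80,6):
    k=f&(Z>a)&(Z<a+6)
    if k.sum()>2: print("z",a,k.sum(),"S",np.round(np.percentile(S[k],[5,50,95]),1),"t",np.round(np.percentile(t[k],[3,97]),1))
for nm,lo,hi in (("green",588,612),("green",640,660),("gold",558,586)):
    k=M[nm]&(S>lo)&(S<hi)&(t>60)&(t<270); print(nm,lo,k.sum(),np.round(np.percentile(Z[k],[5,50,95]),1),np.round(np.percentile(S[k],[1,99]),1)) if k.sum() else print(nm,0)
v,u=np.where(f&(Z<45)); print(u.min(),u.max(),v.min(),v.max())
for v0 in range(v.min(),v.max()+5,2):
    u0=int(np.median(u)); 
    print(v0,[(str(p[v0,x]),int(S[v0,x]),int(t[v0,x]),int(Z[v0,x])) for x in (u.min()+2,u.max()-2)])
s=bot.state();print(s["force"],s["gripper_force"])
E
```

```text
z 18 8 S [575.7 581.6 583.9] t [131.6 180.1]
z 24 17 S [569.6 585.7 593.3] t [123.2 180.5]
z 30 16 S [572.  581.1 585.4] t [126.3 182.9]
z 36 21 S [569.9 580.9 586.2] t [126.1 182.7]
z 42 17 S [570.9 580.8 585.5] t [125.1 187. ]
z 48 17 S [568.4 581.1 585.2] t [126.6 182. ]
z 54 12 S [565.3 579.1 585.9] t [126.1 182.9]
z 60 22 S [567.6 580.4 587. ] t [119.6 198.2]
z 66 37 S [566.3 582.1 587.4] t [111.4 203.1]
z 72 21 S [566.4 583.9 587.1] t [113.3 209. ]
z 78 20 S [565.5 585.4 589. ] t [112.5 207.8]
green 588 437 [22.1 24.7 27.2] [590.7 611.8]
green 640 396 [22.2 25.  30. ] [640.2 659.8]
gold 558 61 [13.8 16.7 19.1] [560.9 584.9]
309 328 208 228
208 [('[ 7  7 10]', 564, 138, 67), ('[11  9 12]', 580, 179, 53)]
210 [('[21 15 12]', 567, 136, 63), ('[6 6 7]', 578, 181, 42)]
212 [('[11 11 12]', 577, 126, 70), ('[10 10 11]', 581, 179, 38)]
214 [('[10 11 14]', 582, 123, 69), ('[11 11 12]', 582, 179, 31)]
216 [('[10 10 13]', 579, 126, 57), ('[20 18 18]', 582, 179, 23)]
218 [('[4 4 5]', 581, 124, 51), ('[78 77 41]', 588, 174, 23)]
220 [('[4 5 7]', 579, 126, 41), ('[38 78 55]', 593, 169, 23)]
222 [('[ 8  8 12]', 580, 126, 34), ('[35 76 54]', 600, 162, 26)]
224 [('[46 33 17]', 581, 125, 27), ('[37 77 56]', 607, 156, 28)]
226 [('[142  98  30]', 581, 126, 18), ('[36 77 56]', 611, 153, 25)]
228 [('[76 79 46]', 590, 118, 24), ('[35 77 56]', 615, 149, 24)]
230 [('[35 78 58]', 596, 112, 25), ('[36 78 56]', 622, 142, 27)]
232 [('[38 80 59]', 601, 108, 24), ('[35 78 55]', 624, 141, 21)]
[-11.15098377  -0.98650096  31.42430708] 15.487526193028316
```

The finger backs end at s ≤ 585, with the tips at plate level (z ≈ 18–20), clear of the lip at 589. The shingle is down and the strip is flat and square at the stop. I'm handing in.

```bash
python3 -c "
from bench import job;print(job.hand_in())"
```

```text
the job is handed in; nothing more can be done
None
```

The gold strip is tucked squarely under the green shingle against the stop, inside the shingle's ends with the shingle down, the fingers are pressing it flat with about 31 N, and the job is handed in.

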